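# Lay the guest tray from the drying mat

## Robot

A 6-joint arm with a two-finger parallel gripper is mounted at the origin on the work surface. World frame = base frame: x ahead of the robot, y to its left, z up, the work surface at z = 0. Lengths are in m, angles in rad, forces in N, time in s.
With the tool pointing down it reaches from about 0.35 to 1 m from the base axis. Payload 7.1 kg.
Tool frame: the origin (TCP) lies midway between the tips of the shut fingers; the grasp point (between the pads) lies 19 mm behind it; z points along the fingers, y is the line along which they close (so a half turn about z gives the same grasp; the last joint's range is limited). The gripper opens to 85 mm and grips with 20 to 120 N. Pads are 22 mm wide; open, the fingers measure 114 mm over their backs; the gripper's body (76 mm by 85 mm) begins 54 mm behind the grasp point. The pads swing forward as they close: fully open they stand 13 mm farther back than shut.
Start: joints at [1.171, 0.423, 1.63, -0, 1.089, -0.019], TCP at [0.232, 0.58, 0.231] pointing down, gripper open.
Joint ranges: [-3, 3], [-0.9, 2.11], [0.09, 2.58], [-1.31, 4.45], [0.11, 2.69], [-2.54, 2.54]. Speed limits (rad/s): [2.39, 2.39, 3.01, 3.14, 3.14, 3.14].

## Interface

Orientations are given as a unit quaternion [w, x, y, z].
In Python, from bench import read_state, vision, job gives the robot as it stands.
- The arm moves only by the shell command python3 -m creep 'ROWS' [FORCE]. ROWS is JSON, a list of rows, each a list of 7 numbers: the turn, a rotation vector about the tool's x, y, z in rad, then the shift along the tool's x, y, z in cm, then the finger opening in cm, from 0 to 8.54. A call has 1 to 12 rows; each row shifts and turns the commanded pose from where the row before left it, along the tool's axes as they then stand; what a row does not reach is not made up. A row lasts 1/10 s, in which the tool goes at most 50 mm and 8.59 degrees, less where a joint would pass 70% of its speed; a pose out of reach is approached as far as the arm can. A call is refused whole if a number of a shift passes 5 or a number of a turn 0.15, either way. A call with a gripper value outside its range is refused whole. The fingers move at their own pace and stop on an object; FORCE is the grip in N (left out, the last holds). Time passes only in rows, so rows that do not move let the fingers close. It gives the time, the measured TCP pose, the force, the opening and the grip force at its end, in the units of the state.
- read_state(): the state, without advancing time (a new reading comes with each control period).
- vision.camera(name): name is "scene" or "top" or "wrist"; returns (picture, depth): 400x640x3 uint8, red, green, blue; 400x640 float32, m along the optical axis (not along the pixel's ray), 0 where there is no reading.
- vision.camera_params(name): a dict with "fx", "fy", "cx", "cy" (pixels), "R" (3x3) and "t" (3): a world point X has camera coordinates R X + t. Camera axes: x right, y down, z forward; pixel columns grow to the right and rows downward; lengths in m; the calibration is good to about 2 mm. A picture is of the moment at which its call begins: read the wrist's pose just before it. camera_params takes no time and is no camera call; for the wrist camera it gives the pose at the moment of the call.
- job.close_job(): hands the job in; it is judged then, once.
Trained networks look in the newest picture that a camera, given by its name, has taken for a name from the list of things; names that differ only in an ending like _2 or _b are one class to them, and where a whole thing is asked for, a point or a joint stands for the part that bears it (a point fixed in the world has none). Each returns a list of dicts, best first, with "confidence" (0 to 1); they miss things now and then, are a little off and sometimes report something else, mostly with a low value. They report only what shows in the picture. A call takes as long as a camera call. They do not tell look-alikes from the thing itself.
- vision.trace(camera, thing): "pixels" (400x640 bool, what is visible of it).
- vision.landmark_of(camera, thing): "xyz" ([x, y, z] in m, in the coordinates of the camera as it stood for that picture, good to about 4 mm: a listed point, or the origin of a listed thing).
The state is a dict: "time_s": time; "q": joint angles; "joint_vel": joint speeds; "tau": joint torques, N m; "eef_pos": TCP position; "orientation": TCP orientation; "force": force on the tool from outside, world axes, zero at the start; "wrist_torque": the same for the moment, N m; "grip_width": finger opening in m; "grip_force": force on a finger pad.
Only numpy, scipy, OpenCV 4.12 (cv2) and the standard library are available. Lean on these libraries where they do the work, as an engineer would, in place of code of your own. Each camera call takes 0.05 s, during which the arm holds its last target. There are 200 camera calls.

## Task

The things on the ribbed grey mat have dried: lay the wooden tray with them around the white oblong dish that is already on it (left, right and behind as seen from the robot, square to the dish). Set the blue ramekin in the middle of the dish; lay the green fork to the left of the dish and the steel scoop to its right, each with its centre line about 4 cm out from the end of the dish, parallel to the dish's ends and with its mid-length level with the dish's middle, tines and scoop mouth pointing away from the robot; stand the flap-capped glass jar behind the dish, centred on the line of the dish's left end and level with the milk jug, and the red-button canister midway between jar and jug, in one row with them and touching neither. Put the ramekin and the glass jar down gently without dropping them, leave the dish, the jug and the black-lidded tin standing where they are, and let go of everything.

Things in the scene. Friction and masses are not known exactly. Their poses are not given: they have to be found in the camera images.
- tray: Wooden serving tray to be laid, fixed, 290 mm deep (x) by 330 mm wide (y), dark rim 16 mm high and 7 mm thick; its flat floor is 6 mm above the cart top. Origin: centre of its underside, on the cart top; x points away from the robot to the tray's back edge, y to its left edge. It lies to one side of the robot's middle, left or right, with the drying mat on the other side.
- dish: White oblong ceramic dish already standing on the tray floor (leave it there): 95 mm deep (x) by 140 mm wide (y), walls 22 mm high and 5 mm thick, flat inner floor 85 by 130 mm, 5 mm above its underside. Origin: centre of its underside; x points to the back (away from the robot), y to its left end. Loose, about 0.5 kg.
- jug: Small stainless milk jug already standing on the tray behind the dish's right end (leave it there): 56 mm diameter, 62 mm high, its handle sticks out 47 mm from the axis to the right (-y), with a short spout to the left. Origin: centre of its underside; x points to the tray's back, y to its left, parallel to the tray's. Loose.
- ramekin: Blue ceramic ramekin, an open round pot 60 mm in diameter and 42 mm high, wall 4 mm, standing upright on the mat. Origin: centre of its underside, z up. About 0.18 kg.
- jar: Amber glass jar, 58 mm in diameter up to 44 mm height, with a white cap (48 mm diameter, from 52 to 64 mm) bearing a shut orange hinged flap; 67 mm high in all, standing upright on the mat; take it by the glass. Origin: centre of its underside, z up. About 0.24 kg.
- canister: Small aluminium canister with a WHITE lid and a RED round press button (21 mm) in the middle of it: 46 mm in diameter (lid 47 mm), 60 mm high, 65 mm with the button, standing upright on the mat. Origin: centre of its underside, z up. About 0.16 kg.
- tin: Bystander: a tin of the same size and aluminium body as the canister but with a plain BLACK lid and no button (47 mm diameter, 63 mm high), standing on the mat among the others; leave it there. Origin: centre of its underside.
- fork: Green plastic fork lying flat on the mat, 150 mm long; handle a straight bar 11 mm wide and 7 mm high, which runs from 75 mm behind the origin to 23 mm ahead of it; four-tined head 24 mm wide and 4 mm thick. Origin: middle of its length, on its underside; x points to the tines, z up. 25 g; it can be gripped across the handle at the origin.
- scoop: Stainless scoop lying flat on the mat, 150 mm long; round handle 14 mm in diameter from 75 mm behind the origin to 17 mm ahead of it, then an open trough 58 mm long, 36 mm wide and 20 mm high with its mouth at the front. Origin: middle of its length, on its underside; x points to the mouth, z up. About 90 g; it can be gripped across the handle at the origin.
- mat: Grey ribbed silicone drying mat, fixed, 270 mm deep (x) by 330 mm wide (y), 6 mm thick to the rib tops. On it at the start: ramekin, jar, canister and tin in a row along its back, about 84 mm apart, in any order; fork and scoop crosswise at its front, about 65 mm apart, in either order. Origin: centre of its underside; x points away from the robot.
Mind the look-alikes: they are no part of the job. Leave any purple look-alike of the jar alone.

How it is judged:
By the outcome, as a careful person would: the job done as asked, in the order asked, and still so for the second after the job is handed in, with the robot touching nothing.
It also fails if it takes over 120 s, if anything falls off the work surface, if the arm or the gripper's body presses on something with over 40 N, if the wrist force passes 120 N, or if a joint passes its speed limit or range.

## Working session

There is one attempt and no reset: what is moved stays moved. The work goes in short steps, Python scripts to look and compute and a shell command to move; the robot and the scene stay as the last step left them, time stands still between calls to the robot, and variables do not carry over. Pictures are saved under pics/ and viewed, at most 16 in all, crops included, and the job is handed in when it is done.

```bash
ls; mkdir -p pics
cat > h.py <<'E'
import numpy as np, cv2
from bench import read_state, vision, job
def P(c):
    p=vision.camera_params(c); return p,np.array(p["R"]),np.array(p["t"])
def shot(c,fn=None):
    p=P(c); im,d=vision.camera(c)
    if fn: cv2.imwrite('pics/'+fn,im[:,:,::-1])
    return im,d,p
def w(xyz,p): return p[1].T@(np.array(xyz)-p[2])
def cloud(d,p):
    v,u=np.mgrid[0:400,0:640]; q=p[0]
    X=np.stack([(u-q["cx"])/q["fx"]*d,(v-q["cy"])/q["fy"]*d,d],-1)
    return (X-p[2])@p[1]
E
python3 - <<'E'
from h import *
for c in ("top","scene"):
    im,d,p=shot(c,c+'0.png')
    for t in "tray dish jug ramekin jar canister tin fork scoop mat".split():
        for r in vision.landmark_of(c,t)[:3]: print(c,t,round(r["confidence"],2),w(r["xyz"],p).round(3))
s=read_state(); print(s["orientation"],s["eef_pos"],s["time_s"],s["grip_width"])
E
```

```text
pics
top tray 0.85 [ 0.511  0.19  -0.001]
top dish 0.55 [0.473 0.196 0.008]
top jug 0.89 [0.602 0.113 0.004]
top ramekin 0.92 [ 0.593 -0.322  0.005]
top jar 0.64 [ 0.752 -0.269 -0.005]
top jar 0.57 [ 0.596 -0.16   0.005]
top jar 0.48 [0.601 0.114 0.008]
top canister 0.84 [ 0.585 -0.075  0.006]
top tin 0.73 [ 0.598 -0.243  0.005]
top scoop 0.55 [ 0.426 -0.2    0.006]
top scoop 0.33 [ 0.592 -0.323  0.006]
top mat 0.67 [ 0.535 -0.199  0.002]
scene tray 0.58 [0.507 0.194 0.002]
scene tray 0.48 [ 0.432 -0.204  0.006]
scene jug 0.82 [0.603 0.111 0.006]
scene ramekin 0.67 [ 0.592 -0.32   0.009]
scene jar 0.77 [ 0.592 -0.158  0.008]
scene jar 0.66 [ 0.745 -0.27   0.003]
scene canister 0.62 [ 0.585 -0.08   0.009]
scene tin 0.93 [ 0.595 -0.241  0.009]
scene tin 0.36 [ 0.592 -0.326  0.01 ]
scene fork 0.6 [ 0.491 -0.253  0.01 ]
scene scoop 0.6 [ 0.427 -0.202  0.008]
scene mat 0.6 [ 0.53  -0.205 -0.002]
[7.33208237e-06 1.89242233e-01 9.81930434e-01 2.26888363e-05] [0.2322775  0.58024308 0.23133656] 1.1 0.08545970100809896
```

View pics/top0.png

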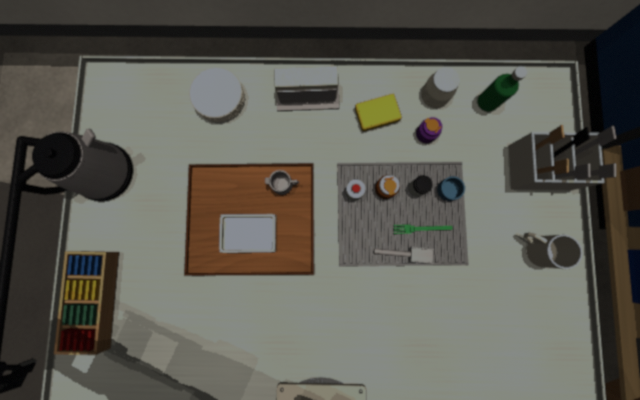

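View pics/scene0.png

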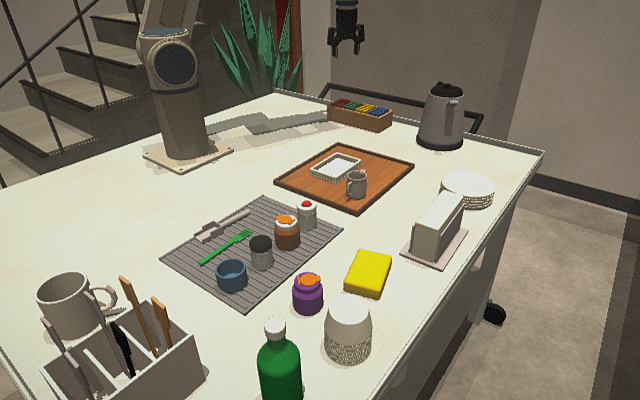

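The tray is on the left, with its dish and jug. On the mat's back row, from the left, are the canister (355,188), jar (388,186), tin (422,184) and ramekin (452,188). The fork (422,229) has its tines to the left and the scoop (404,255) has its mouth to the right. The purple look-alike at (430,128) is off the mat. Next I turn the tool square and look at the tray from close by.

```bash
python3 -m creep '[[0,0,0.1487,0,0,0,8.5],[0,0,0.1487,0,0,0,8.5],[0,0,0.1487,0,0,0,8.5],[0,0,0.1487,0,0,0,8.5],[0,0,0.1487,0,0,0,8.5],[0,0,0.1487,0,0,0,8.5],[0,0,0.1487,0,0,0,8.5],[0,0,0.1487,0,0,0,8.5],[0,0,0,-4,2,-2,8.5],[0,0,0,-4,2,-2,8.5],[0,0,0,-4,2,-2,8.5],[0,0,0,-4,2,-2,8.5]]'
python3 -m creep '[[0,0,0,-4,2,-1,8.5],[0,0,0,-4,2,-1,8.5],[0,0,0,-4,2,-1,8.5],[0,0,0,-4,2,-1,8.5],[0,0,0,-4,2,0,8.5],[0,0,0,0,0,0,8.5],[0,0,0,0,0,0,8.5],[0,0,0,0,0,0,8.5]]'
python3 - <<'E'
from h import *
s=read_state(); print(s["orientation"],s["eef_pos"],s["time_s"])
im,d,p=shot("wrist",'w1.png')
print(p[1],-p[1].T@p[2])
for t in "tray dish jug".split():
    for r in vision.landmark_of("wrist",t)[:2]: print(t,round(r["confidence"],2),w(r["xyz"],p).round(4))
np.savez('w1.npz',im=im,X=cloud(d,p),d=d)
E
```

```text
time_s: 2.3
eef_pos: [0.3127, 0.4187, 0.312]
orientation: [0.0, 0.707, 0.707, 0.0]
force: [0.5, -0.6, -0.4]
grip_width: 0.085
grip_force: 0.0
time_s: 3.1
eef_pos: [0.4121, 0.2208, 0.3513]
orientation: [-0.0, 0.707, 0.707, 0.0]
force: [0.4, 0.2, 0.8]
grip_width: 0.0851
grip_force: 0.0
[-1.75006391e-04  7.06859384e-01  7.07354070e-01  3.02944406e-06] [0.41210058 0.22079829 0.3512643 ] 3.1
[[ 9.99999218e-01  1.02098424e-03 -7.22076019e-04]
 [ 1.18920448e-03 -9.55005069e-01  2.96587093e-01]
 [-3.86775511e-04 -2.96587720e-01 -9.55005536e-01]] [0.41298256 0.29705845 0.49310794]
tray 0.69 [ 0.511   0.193  -0.0041]
dish 0.92 [0.4689 0.1959 0.0034]
```

View pics/w1.png

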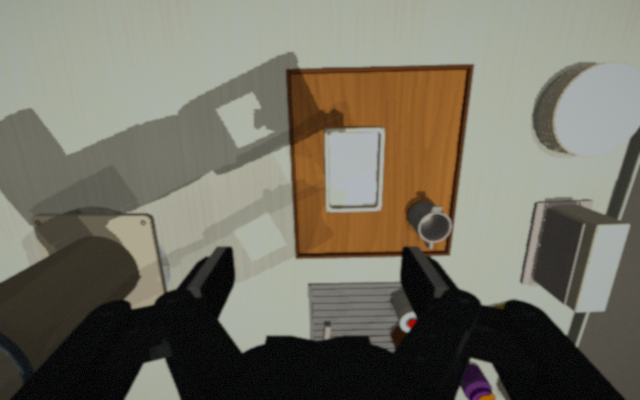

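The wrist view shows the dish at (355,170) and the jug at (432,222), handle down (-y). I'll fit both from depth and move over the mat for the same.

```bash
cat >> h.py <<'E'
def rect(pts):
    (c,s,a)=cv2.minAreaRect((pts*1000).astype(np.float32)); return np.round(c,1),np.round(s,1),round(a,2)
def circ(pts):
    q=pts.copy()
    A=np.c_[2*q,np.ones(len(q))]; x=np.linalg.lstsq(A,(q**2).sum(1),rcond=None)[0]
    return x[:2].round(4),round(float(np.sqrt(x[2]+x[0]**2+x[1]**2)),4)
E
python3 - <<'E'
from h import *
z=np.load('w1.npz'); X=z['X']; im=z['im'].astype(int)
x,y,h=X[...,0],X[...,1],X[...,2]
m=(abs(x-.47)<.07)&(abs(y-.196)<.095)&(h>.02)&(h<.04); m=cv2.morphologyEx(m.astype(np.uint8),cv2.MORPH_OPEN,np.ones((2,2)))>0
print('dish depth',m.sum(),np.median(h[m]),rect(X[m][:,:2]))
# colour: white region projected on z=.028 plane
p=cv2.cvtColor(z['im'],cv2.COLOR_RGB2HSV)
mm=(abs(x-.47)<.07)&(abs(y-.196)<.095)&(p[...,1]<60)&(p[...,2]>90)
print('dish colour',mm.sum(),rect(X[mm][:,:2]))
m=(abs(x-.6)<.05)&(abs(y-.115)<.06)&(h>.057)&(h<.08)
q=X[m][:,:2]; print('jug',m.sum(),np.median(h[m]),circ(q),q.min(0),q.max(0))
from scipy.spatial import ConvexHull
# tray: brown pixels
mt=(p[...,1]>90)&(abs(x-.51)<.2)&(abs(y-.19)<.2)&(p[...,0]<25)&(h<.03)&(h>-.01)
print('tray',mt.sum(),rect(X[mt][:,:2]))
print('floor',np.median(h[(abs(x-.45)<.03)&(abs(y-.08)<.02)]))
E
python3 -m creep '[[0,0,0,-4.5,1,0,8.5],[0,0,0,-4.5,1,0,8.5],[0,0,0,-4.5,1,0,8.5],[0,0,0,-4.5,1,0,8.5],[0,0,0,-4.5,1,0,8.5],[0,0,0,-4.5,1,0,8.5],[0,0,0,-4.5,0,0,8.5],[0,0,0,-4.5,0,0,8.5],[0,0,0,-4.5,0,0,8.5],[0,0,0,0,0,0,8.5],[0,0,0,0,0,0,8.5],[0,0,0,0,0,0,8.5]]'
python3 - <<'E'
from h import *
im,d,p=shot("wrist",'w2.png')
for t in "ramekin jar canister tin fork scoop mat".split():
    for r in vision.landmark_of("wrist",t)[:2]: print(t,round(r["confidence"],2),w(r["xyz"],p).round(4))
np.savez('w2.npz',im=im,X=cloud(d,p),d=d)
E
```

```text
dish depth 1101 0.027288892950722985 (array([476.2, 207. ]), array([108.5, 191.4]), 5.52)
dish colour 5035 (array([464.6, 189.4]), array([115.1, 150.2]), 1.71)
jug 446 0.06586773418206635 (array([0.6016, 0.1122]), 0.0265) [0.57631885 0.07011549] [0.62845202 0.14751484]
tray 25382 (array([511.9, 187. ]), array([286.4, 337.2]), 1.27)
floor 0.0052300900654582766
time_s: 4.5
eef_pos: [0.4726, -0.1835, 0.3511]
orientation: [-0.0, 0.707, 0.708, 0.0]
force: [0.9, 1.2, 0.2]
grip_width: 0.0848
grip_force: 0.0
ramekin 0.65 [ 0.5924 -0.3218  0.0048]
jar 0.77 [ 7.483e-01 -2.715e-01  7.000e-04]
jar 0.67 [ 0.5968 -0.1585  0.0052]
canister 0.96 [ 0.5898 -0.0775  0.0049]
tin 0.97 [ 0.597  -0.2371  0.0057]
fork 0.94 [ 0.4921 -0.2517  0.0086]
scoop 0.91 [ 0.4238 -0.2055  0.0059]
scoop 0.46 [ 0.4951 -0.2488  0.0068]
mat 0.69 [ 0.4244 -0.2072  0.0079]
mat 0.6 [ 0.5319 -0.2009 -0.0042]
```

View pics/w2.png

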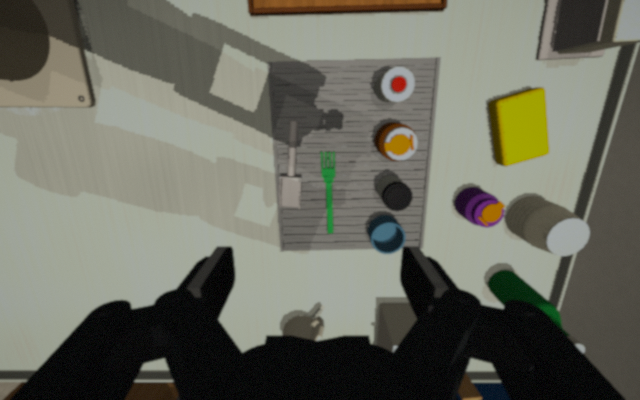

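The wrist view shows scoop (291,165), fork (329,192), canister (398,84), jar (398,140), tin (396,195) and ramekin (387,235). I'll refine these positions and the dish fit from depth.

Run:
```python
from h import *
def big(m,k=3):
    m=cv2.morphologyEx(m.astype(np.uint8),cv2.MORPH_OPEN,np.ones((k,k)))
    n,l,s,c=cv2.connectedComponentsWithStats(m); return l==1+np.argmax(s[1:,4])
z=np.load('w1.npz'); X=z['X'];x,y,h=np.moveaxis(X,-1,0)
p=cv2.cvtColor(z['im'],cv2.COLOR_RGB2HSV)
m=big((abs(x-.47)<.08)&(abs(y-.196)<.1)&(p[...,1]<90)&(p[...,2]>80)); v,u=np.nonzero(m)
print('dish px',cv2.minAreaRect(np.c_[u,v].astype(np.float32)))
q=vision.camera_params  # project px hull to plane z=.028 with w1 pose
from h import P
pr,R,_=P("wrist"); C=np.array([0.41298,0.29706,0.49311]); 
def pl(u,v,zz):
    r=np.c_[(u-pr["cx"])/pr["fx"],(v-pr["cy"])/pr["fy"],np.ones(len(u))]@R
    return (C+r*((zz-C[2])/r[:,2])[:,None])[:,:2]
print('dish@rim',rect(pl(u,v,.028)))
mt=big((abs(x-.51)<.2)&(abs(y-.19)<.22)&(p[...,1]>100)&(p[...,0]<25)&(h<.03)); v,u=np.nonzero(mt); print('tray',rect(pl(u,v,.016)))
z=np.load('w2.npz'); X=z['X'];x,y,h=np.moveaxis(X,-1,0); im=z['im']; p=cv2.cvtColor(im,cv2.COLOR_RGB2HSV)
for n,c,a,b in (('ram',(.592,-.322),.042,.056),('jar',(.597,-.1585),.062,.082),('can',(.59,-.0775),.058,.08),('tin',(.597,-.24),.06,.08)):
    m=big((np.hypot(x-c[0],y-c[1])<.04)&(h>a)&(h<b),2); qq=X[m][:,:2]
    print(n,m.sum(),np.median(h[m]).round(4),rect(qq),cv2.minEnclosingCircle((qq*1000).astype(np.float32)),circ(qq) )
m=big((p[...,0]>45)&(p[...,0]<80)&(p[...,1]>120)&(abs(x-.49)<.05)&(abs(y+.25)<.12),1)
for n,m in (('fork',m),('scoop',big((abs(x-.424)<.035)&(abs(y+.205)<.1)&(h>.0115),2))):
    qq=X[m]; print(n,m.sum(),rect(qq[:,:2]),qq[:,1].min(),qq[:,1].max())
    for lo in np.arange(qq[:,1].min(),qq[:,1].max(),.03):
        k=(qq[:,1]>=lo)&(qq[:,1]<lo+.03); print('  ',round(lo+.015,3),np.median(qq[k],0).round(4),np.ptp(qq[k][:,0]).round(3))
```

```text
dish px ((354.0, 169.5), (85.0, 60.0), 90.0)
dish@rim (array([473.5, 194.5]), array([ 98.2, 143.6]), 1.47)
tray (array([511.5, 191.6]), array([284.6, 327.3]), 1.37)
ram 283 0.0466 (array([ 553.7, -239.7]), array([ 62.4, 309.1]), 27.88) ((551.3598022460938, -240.98171997070312), 154.70425415039062) (array([ 0.5825, -0.2923]), 0.0545)
jar 841 0.071 (array([ 558.4, -141.9]), array([ 48.1, 183. ]), 63.76) ((558.3511962890625, -141.79302978515625), 91.61479187011719) (array([ 0.5818, -0.1554]), 0.027)
can 940 0.0655 (array([550.8, -83.8]), array([159.2,  46.7]), 6.97) ((551.1253051757812, -87.71058654785156), 80.08988952636719) (array([ 0.5875, -0.0807]), 0.0183)
tin 664 0.0676 (array([ 563.3, -189. ]), array([ 51.6, 238.8]), 37.32) ((556.9527587890625, -193.29318237304688), 119.8388900756836) (array([ 0.5746, -0.2133]), 0.0471)
fork 436 (array([ 492.3, -265. ]), array([ 20.8, 124.3]), 0.44) -0.32711090384560115 -0.20279147029194164
   -0.312 [ 0.4966 -0.3123  0.012 ] 0.01
   -0.282 [ 0.4945 -0.282   0.0124] 0.009
   -0.252 [ 0.4939 -0.251   0.0122] 0.009
   -0.222 [ 0.492  -0.2187  0.0096] 0.021
   -0.192 [ 0.4935 -0.2061  0.0094] 0.019
scoop 19027 (array([ 149.2, -604.4]), array([1167. ,  234.2]), 46.35) -1.0828906329321806 -0.10731478041473681
   -1.068 [-0.1925 -1.0761 -0.273 ] 0.009
  return _methods._mean(a, axis=axis, dtype=dtype,
  ret = um.true_divide(
Traceback (most recent call last):
ValueError: zero-size array to reduction operation maximum which has no identity
```

```bash
cat >> h.py <<'E'
def big(m,k=3):
    if k>1: m=cv2.morphologyEx(m.astype(np.uint8),cv2.MORPH_OPEN,np.ones((3,3)))
    n,l,s,c=cv2.connectedComponentsWithStats(m.astype(np.uint8)); return l==1+np.argmax(s[1:,4])
E
python3 - <<'E'
from h import *
z=np.load('w2.npz'); X=z['X'];x,y,h=np.moveaxis(X,-1,0)
for n,c,a,b in (('ram',(.592,-.322),.042,.056),('jar',(.597,-.1585),.062,.082),('can',(.59,-.0775),.058,.08),('tin',(.597,-.24),.06,.08)):
    m=big((np.hypot(x-c[0],y-c[1])<.04)&(h>a)&(h<b),1); qq=X[m][:,:2]
    print(n,m.sum(),np.median(h[m]).round(4),rect(qq),np.round(cv2.minEnclosingCircle((qq*1000).astype(np.float32))[0],1))
im=z['im']
m=big((abs(x-.424)<.035)&(abs(y+.205)<.1)&(h>.0125),1)
qq=X[m]; print(m.sum(),qq[:,1].min(),qq[:,1].max())
for lo in np.arange(-.29,-.12,.02):
    k=(qq[:,1]>=lo)&(qq[:,1]<lo+.02)
    if k.sum(): print('  ',round(lo+.01,3),np.median(qq[k],0).round(4),np.ptp(qq[k][:,0]).round(3))
E
```

```text
ram 287 0.0467 (array([ 594.8, -321.8]), array([58.9, 58.7]), 3.85) [ 594.9 -322.6]
jar 849 0.071 (array([ 596. , -159.2]), array([46.5, 47.5]), 83.62) [ 595.6 -159.8]
can 943 0.0656 (array([585.7, -77.3]), array([44.6, 45.8]), 89.24) [585.9 -77.2]
tin 667 0.0676 (array([ 599.2, -242.2]), array([45.6, 45.1]), 66.04) [ 599.7 -242.5]
19234 -0.19640827323622947 -0.1615899287411625
   -0.2 [ 0.4123 -0.1911  0.4215] 0.033
   -0.18 [ 0.4143 -0.1723  0.4196] 0.06
   -0.16 [ 0.4472 -0.1661  0.4375] 0.056
```

```bash
python3 -m creep '[[0,0,0,-4.6,4.1,1,8.5],[0,0,0,-4.6,4,2,8.5],[0,0,0,-4.6,4,3,8.5],[0,0,0,0,0,4.5,8.5],[0,0,0,0,0,4.5,8.5],[0,0,0,0,0,4.5,8.5],[0,0,0,0,0,3,8.5],[0,0,0,0,0,0,8.5],[0,0,0,0,0,0,8.5]]'
python3 - <<'E'
from h import *
im,d,p=shot("wrist",'w3.png')
for r in vision.landmark_of("wrist","ramekin")[:2]: print(round(r["confidence"],2),w(r["xyz"],p).round(4))
E
```

```text
time_s: 5.8
eef_pos: [0.5663, -0.2912, 0.141]
orientation: [-0.0, 0.707, 0.707, -0.0]
force: [0.7, -0.5, 0.5]
grip_width: 0.0851
grip_force: 0.0
0.92 [ 0.5942 -0.3216  0.0035]
```

View pics/w3.png

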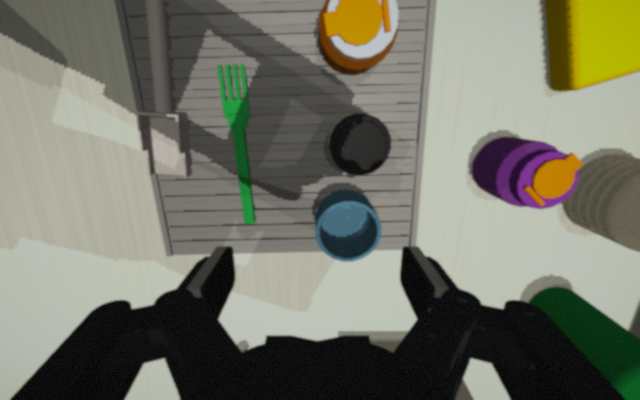

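```bash
python3 -m creep '[[0,0,0,-3.1,2.8,0,8.5],[0,0,0,0,0,4,8.5],[0,0,0,0,0,4,8.5],[0,0,0,0,0,3,8.5],[0,0,0,0,0,2,8.5],[0,0,0,0,0,0,8.5],[0,0,0,0,0,0,8.5],[0,0,0,0,0,0,5],[0,0,0,0,0,0,5],[0,0,0,0,0,0,5],[0,0,0,0,0,0,5],[0,0,0,0,0,0,5]]' 40
```

```text
time_s: 7.1
eef_pos: [0.5952, -0.3229, 0.0132]
orientation: [0.001, 0.707, 0.707, 0.0]
force: [-1.2, 1.3, 6.1]
grip_width: 0.0594
grip_force: 42.3
```

```bash
python3 -m creep '[[0,0,0,0,0,-2,5],[0,0,0,0,0,-4,5],[0,0,0,0,0,-4.5,5],[0,0,0,0,0,-4.5,5],[0,0,0,4.7,-1.1,0,5],[0,0,0,4.7,-1.1,0,5],[0,0,0,4.7,-1.1,0,5],[0,0,0,4.7,-1.1,0,5],[0,0,0,4.7,-1.1,0,5],[0,0,0,4.7,-1.1,0,5],[0,0,0,4.7,-1.1,0,5],[0,0,0,4.7,-1.1,0,5]]'
python3 -m creep '[[0,0,0,4.7,-1.1,0,5],[0,0,0,4.7,-1.1,0,5],[0,0,0,4.7,-1.1,0,5],[0,0,-0.15,0,0,0,5],[0,0,-0.15,0,0,0,5],[0,0,-0.15,0,0,0,5],[0,0,-0.15,0,0,0,5],[0,0,-0.15,0,0,0,5],[0,0,-0.15,0,0,0,5],[0,0,-0.15,0,0,0,5],[0,0,-0.15,0,0,0,5],[0,0,-0.15,0,0,0,5]]'
python3 -m creep '[[0,0,-0.15,0,0,0,5],[0,0,-0.095,0,0,0,5],[0,0,0,0,0,0,5],[0,0,0,0,0,0,5],[0,0,0,0,0,0,5]]'
python3 - <<'E'
from h import *
s=read_state(); print(s["orientation"],s["eef_pos"],s["time_s"])
im,d,p=shot("wrist",'w4.png')
X=cloud(d,p);x,y,h=np.moveaxis(X,-1,0); np.savez('w4.npz',im=im,X=X)
for t in ("dish","ramekin"):
  for r in vision.landmark_of("wrist",t)[:1]: print(t,round(r["confidence"],2),w(r["xyz"],p).round(4))
E
```

```text
time_s: 8.3
eef_pos: [0.5055, 0.0555, 0.1624]
orientation: [0.001, 0.707, 0.707, 0.001]
force: [1.0, 0.1, -2.2]
grip_width: 0.0595
grip_force: 44.1
time_s: 9.5
eef_pos: [0.4731, 0.1949, 0.1623]
orientation: [0.001, 0.107, 0.994, 0.0]
force: [-0.1, 0.3, -2.2]
grip_width: 0.0592
grip_force: 44.1
time_s: 10.0
eef_pos: [0.473, 0.1948, 0.1613]
orientation: [0.0, -0.011, 1.0, 0.0]
force: [-0.4, 0.9, -1.6]
grip_width: 0.0592
grip_force: 44.1
[ 3.73078896e-04 -1.13475461e-02  9.99935535e-01  1.43585185e-04] [0.47295889 0.19482997 0.1612659 ] 10.0
dish 0.77 [4.695e-01 1.976e-01 2.000e-04]
ramekin 0.78 [0.4743 0.1971 0.1543]
```

View pics/w4.png

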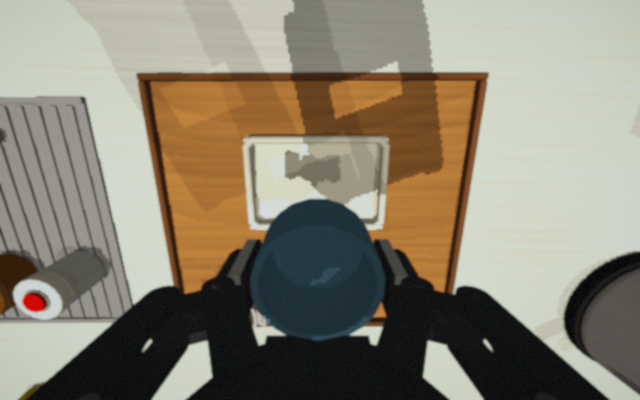

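Run:
```python
from h import *
z=np.load('w4.npz');im=z['im'];p=P("wrist");q,R,t=p
C=-R.T@t
hsv=cv2.cvtColor(im,cv2.COLOR_RGB2HSV)
def pl(u,v,zz):
    r=np.c_[(u-q["cx"])/q["fx"],(v-q["cy"])/q["fy"],np.ones(len(u))]@R
    return (C+r*((zz-C[2])/r[:,2])[:,None])[:,:2]
# wood mask edges along rows: transitions between saturated wood and dish
sat=hsv[...,1].astype(int)
L=[];Rr=[]
for v in range(150,195,3):
    row=sat[v,200:430]<110
    i=np.nonzero(row)[0]; L.append((200+i[0]-.5,v)); Rr.append((200+i[-1]+.5,v))
T=[]
for u in range(260,375,5):
    i=np.nonzero(sat[110:160,u]<110)[0]; T.append((u,110+i[0]-.5))
for n,a in (('A',L),('B',Rr),('front',T)):
    a=np.array(a,float); w_=pl(a[:,0],a[:,1],.028); print(n,np.median(w_,0).round(4), w_[0].round(4),w_[-1].round(4), np.polyfit(*(w_.T if n!='front' else w_.T[::-1]),1).round(4))
```

```text
A [0.4599 0.1228] [0.4394 0.122 ] [0.4814 0.1228] [0.0163 0.1152]
B [0.4565 0.2643] [0.436  0.2636] [0.478  0.2638] [0.0107 0.2594]
front [0.4232 0.192 ] [0.4244 0.1402] [0.4219 0.2438] [-0.024   0.4278]
```

```bash
python3 -m creep '[[0,0,0,0,0,4,5],[0,0,0,0,0,4,5],[0,0,0,0,0,3,5],[0,0,0,0,0,1.5,5],[0,0,0,0,0,1,5],[0,0,0,0,0,0.2,5],[0,0,0,0,0,0,5],[0,0,0,0,0,0,5]]'
python3 -m creep '[[0,0,0,0,0,0.1,5],[0,0,0,0,0,0.1,5],[0,0,0,0,0,0.1,5],[0,0,0,0,0,0.1,5],[0,0,0,0,0,0,5],[0,0,0,0,0,0,5]]'
```

```text
time_s: 10.95
eef_pos: [0.4736, 0.1951, 0.0245]
orientation: [0.001, -0.012, 1.0, 0.0]
force: [-0.4, -0.5, -2.1]
grip_width: 0.0591
grip_force: 44.1
time_s: 11.55
eef_pos: [0.4728, 0.1948, 0.0196]
orientation: [-0.0, -0.012, 1.0, -0.0]
force: [-0.0, 0.3, -2.2]
grip_width: 0.0589
grip_force: 44.1
```

```bash
python3 -m creep '[[0,0,0,0,0,0.05,5],[0,0,0,0,0,0.05,5],[0,0,0,0,0,0.05,5],[0,0,0,0,0,0,5],[0,0,0,0,0,0,5]]'
python3 -m creep '[[0,0,0,0,0,0.05,5],[0,0,0,0,0,0.05,5],[0,0,0,0,0,0,5],[0,0,0,0,0,0,5]]'
```

```text
time_s: 12.05
eef_pos: [0.4729, 0.1948, 0.0182]
orientation: [0.0, -0.012, 1.0, 0.0]
force: [-0.3, -0.4, 0.7]
grip_width: 0.0593
grip_force: 44.3
time_s: 12.45
eef_pos: [0.4729, 0.1948, 0.0181]
orientation: [0.0, -0.012, 1.0, 0.0]
force: [-4.6, -1.8, 13.6]
grip_width: 0.0595
grip_force: 45.4
```

```bash
python3 -m creep '[[0,0,0,0,0,0,7.8],[0,0,0,0,0,0,7.8],[0,0,0,0,0,0,7.8],[0,0,0,0,0,0,7.8],[0,0,0,0,0,-2,7.8],[0,0,0,0,0,-4,7.8],[0,0,0,0,0,-5,7.8],[0,0,0,0,0,-5,7.8],[0,0,0.15,0,0,-2,4],[0,0,0.15,0,0,0,4],[0,0,0.15,0,0,0,4],[0,0,0.15,0,0,0,4]]'
python3 -m creep '[[0,0,0.15,0,0,0,4],[0,0,0.15,0,0,0,4],[0,0,0.15,0,0,0,4],[0,0,0.15,0,0,0,4],[0,0,0.15,0,0,0,4],[0,0,0.15,0,0,0,4],[0,0,0.059,0,0,0,4],[0,0,0,-4.9,0,0,4],[0,0,0,-4.9,0,0,4],[0,0,0,-4.9,0,0,4],[0,0,0,-4.9,0,0,4],[0,0,0,-4.9,0,0,4]]'
python3 -m creep '[[0,0,0,-4.9,0,0,4],[0,0,0,-4.9,0,0,4],[0,0,0,0,0,0,4],[0,0,0,0,0,0,4],[0,0,0,0,0,0,4]]'
python3 - <<'E'
from h import *
s=read_state(); print(s["orientation"],s["eef_pos"],s["time_s"])
im,d,p=shot("wrist",'w5.png'); X=cloud(d,p);x,y,h=np.moveaxis(X,-1,0); np.savez('w5.npz',im=im,X=X)
for t in ("fork","scoop"):
  for r in vision.landmark_of("wrist",t)[:1]: print(t,round(r["confidence"],2),w(r["xyz"],p).round(4))
  for r in vision.trace("wrist",t)[:1]:
    m=r["pixels"]&(h<.05)&(h>.003); qq=X[m]; print(m.sum(),rect(qq[:,:2]),qq[:,1].min(),qq[:,1].max())
    for lo in np.arange(-.34,-.1,.02):
      k=(qq[:,1]>=lo)&(qq[:,1]<lo+.02)
      if k.sum()>8: print('  ',round(lo+.01,3),np.median(qq[k],0).round(4),np.ptp(qq[k][:,0]).round(3))
E
```

```text
time_s: 13.65
eef_pos: [0.4728, 0.1948, 0.1974]
orientation: [0.0, 0.287, 0.958, 0.0]
force: [-0.2, -0.3, 0.2]
grip_width: 0.0403
grip_force: 0.0
time_s: 14.85
eef_pos: [0.4815, -0.0519, 0.1971]
orientation: [0.0, 0.694, 0.72, 0.0]
force: [1.6, -0.2, 0.9]
grip_width: 0.0398
grip_force: 0.0
time_s: 15.35
eef_pos: [0.485, -0.1472, 0.1969]
orientation: [-0.0, 0.694, 0.72, -0.0]
force: [1.0, -0.3, -0.3]
grip_width: 0.0399
grip_force: 0.0
[-4.69449321e-04  6.94012844e-01  7.19962458e-01 -1.03699604e-04] [ 0.48495124 -0.14721903  0.19685378] 15.35
fork 0.59 [ 0.4938 -0.2488  0.0075]
1167 (array([ 494.1, -253. ]), array([ 23.9, 148. ]), 2.8) -0.32674862217226586 -0.1785942015147618
   -0.33 [ 0.4985 -0.3236  0.0119] 0.011
   -0.31 [ 0.4967 -0.3099  0.0121] 0.011
   -0.29 [ 0.496  -0.2898  0.0121] 0.011
   -0.27 [ 0.495  -0.2699  0.0122] 0.011
   -0.25 [ 0.4943 -0.2498  0.0121] 0.011
   -0.23 [ 0.4924 -0.2275  0.0103] 0.024
   -0.21 [ 0.4928 -0.2112  0.0091] 0.025
   -0.19 [ 0.493  -0.1901  0.0091] 0.024
scoop 0.67 [ 0.427  -0.2042  0.005 ]
1118 (array([ 428.5, -185.8]), array([114.7,  36.2]), 89.3) -0.242918632407288 -0.12848165300291944
   -0.25 [ 0.4146 -0.2414  0.0081] 0.01
   -0.23 [ 0.4213 -0.2232  0.0159] 0.036
   -0.21 [ 0.4283 -0.2135  0.0183] 0.025
   -0.19 [ 0.4313 -0.1895  0.0183] 0.013
   -0.17 [ 0.4326 -0.1701  0.0183] 0.012
   -0.15 [ 0.4338 -0.1493  0.0181] 0.013
   -0.13 [ 0.4348 -0.1343  0.0178] 0.013
```

View pics/w5.png

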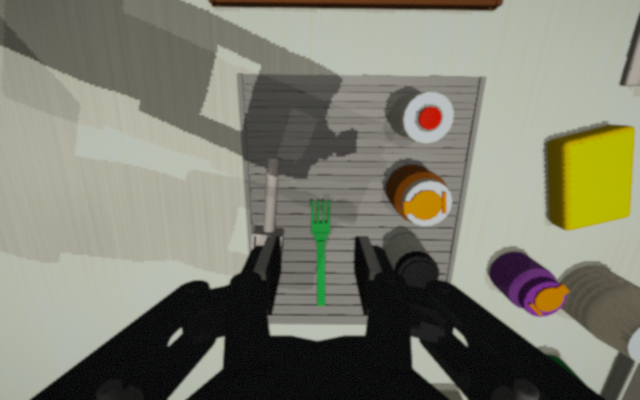

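The fork lies at (320,250) with its tines up (+y) and the fingers straddle it. Its centre is (0.494,-0.2525). I'll descend on it.

```bash
python3 -m creep '[[0,0,-0.009,-4,0.2,0,4],[0,0,0,-4,0.2,0,4],[0,0,0,-2.5,0.15,0,4],[0,0,0,0,0,4.5,4],[0,0,0,0,0,4.5,4],[0,0,0,0,0,4,4],[0,0,0,0,0,3,4],[0,0,0,0,0,2,4],[0,0,0,0,0,0.6,4],[0,0,0,0,0,0,4],[0,0,0,0,0,0,4]]'
```

```text
time_s: 16.7
eef_pos: [0.4961, -0.2528, 0.0121]
orientation: [0.001, 0.691, 0.723, 0.0]
force: [-0.1, -0.2, 0.3]
grip_width: 0.0401
grip_force: 0.0
```

```bash
python3 -m creep '[[0,0,0,0,-0.1,0.3,4],[0,0,0,0,0,0,4],[0,0,0,0,0,0,0.5],[0,0,0,0,0,0,0.5],[0,0,0,0,0,0,0.5],[0,0,0,0,0,0,0.5],[0,0,0,0,0,0,0.5],[0,0,0,0,0,0,0.5]]' 25
```

```text
time_s: 17.5
eef_pos: [0.4945, -0.2529, 0.0086]
orientation: [0.0, 0.691, 0.723, 0.0]
force: [-1.1, 1.4, 5.7]
grip_width: 0.0098
grip_force: 26.8
```

```bash
python3 -m creep '[[0,0,0,0,0,-2,0.5],[0,0,0,0,0,-4,0.5],[0,0,0,0,0,-4.5,0.5],[0,0,0,0,0,-4.5,0.5],[0,0,0,4.65,0,0,0.5],[0,0,0,4.65,0,0,0.5],[0,0,0,4.65,0,0,0.5],[0,0,0,4.65,0,0,0.5],[0,0,0,4.65,0,0,0.5],[0,0,0,4.65,0,0,0.5],[0,0,0,4.65,0,0,0.5],[0,0,0,4.65,0,0,0.5]]'
python3 -m creep '[[0,0,0,4.65,0,0,0.5],[0,0,0,4.65,0,0,0.5],[0,0,0,4.65,0,0,0.5],[0,0,0,4.65,0,0,0.5],[0,0,0.15,0,0,0,0.5],[0,0,0.15,0,0,0,0.5],[0,0,0.15,0,0,0,0.5],[0,0,0.15,0,0,0,0.5],[0,0,0.15,0,0,0,0.5],[0,0,0.15,0,0,0,0.5],[0,0,0.15,0,0,0,0.5],[0,0,0.15,0,0,0,0.5]]'
python3 -m creep '[[0,0,0.15,0,0,0,0.5],[0,0,0.15,0,0,0,0.5],[0,0,0.092,0,0,0,0.5],[0,0,0,0,0,0,0.5],[0,0,0,0,0,0,0.5],[0,0,0,0,0,0,0.5]]'
python3 - <<'E'
from h import *
s=read_state(); print(s["orientation"],s["eef_pos"],s["time_s"])
im,d,p=shot("wrist",'w6.png'); X=cloud(d,p);x,y,h=np.moveaxis(X,-1,0); np.savez('w6.npz',im=im,X=X)
for t in ("fork","dish","ramekin"):
  for r in vision.landmark_of("wrist",t)[:1]: print(t,round(r["confidence"],2),w(r["xyz"],p).round(4))
hsv=cv2.cvtColor(im,cv2.COLOR_RGB2HSV)
m=big((hsv[...,0]>45)&(hsv[...,0]<80)&(hsv[...,1]>120)&(abs(x-.47)<.12)&(abs(y-.3)<.06),1); print(rect(X[m][:,:2]),X[m].min(0),X[m].max(0))
E
```

```text
time_s: 18.7
eef_pos: [0.4769, 0.1207, 0.1582]
orientation: [0.0, 0.691, 0.723, 0.0]
force: [0.7, -0.1, 0.4]
grip_width: 0.0098
grip_force: 26.1
time_s: 19.9
eef_pos: [0.4688, 0.3046, 0.158]
orientation: [0.0, 0.979, 0.204, -0.0]
force: [-0.2, -0.1, 0.5]
grip_width: 0.0101
grip_force: 26.1
time_s: 20.5
eef_pos: [0.4689, 0.3047, 0.1581]
orientation: [0.0, 1.0, 0.013, -0.0]
force: [-0.1, 0.0, -0.1]
grip_width: 0.0097
grip_force: 26.1
[ 2.46703146e-05  9.99915137e-01  1.30275597e-02 -3.17380804e-05] [0.46889423 0.30466361 0.1581119 ] 20.5
fork 0.77 [0.4653 0.3085 0.1576]
ramekin 0.7 [0.4725 0.198  0.0108]
(array([478.3, 306.6]), array([133.4,  39.8]), 8.23) [0.41118297 0.28195464 0.00399275] [0.545595   0.32205033 0.29990265]
```

View pics/w6.png

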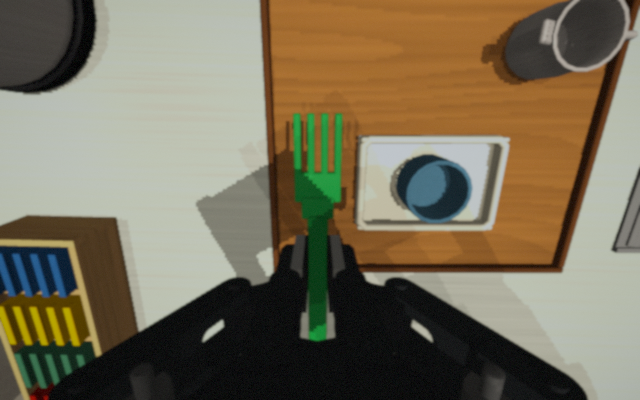

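The fork is held straight with its tines away from the robot, and the ramekin stands in the middle of the dish at (435,187). I'll lower the fork.

```bash
python3 -m creep '[[0,0,0,0.05,0.05,4.5,0.5],[0,0,0,0,0,4.5,0.5],[0,0,0,0,0,3,0.5],[0,0,0,0,0,1.5,0.5],[0,0,0,0,0,1,0.5],[0,0,0,0,0,0.3,0.5],[0,0,0,0,0,0.1,0.5],[0,0,0,0,0,0,0.5],[0,0,0,0,0,0,0.5],[0,0,0,0,0,0,0.5]]'
```

```text
time_s: 21.7
eef_pos: [0.4699, 0.3045, 0.01]
orientation: [-0.0, 1.0, 0.012, 0.001]
force: [-0.2, -0.4, -0.1]
grip_width: 0.0104
grip_force: 26.1
```

```bash
python3 -m creep '[[0,0,0,0,0,0.1,0.5],[0,0,0,0,0,0,0.5],[0,0,0,0,0,0,2.6],[0,0,0,0,0,0,2.6],[0,0,0,0,0,0,2.6],[0,0,0,0,0,-1.5,2.6],[0,0,0,0,0,-4.5,2.6],[0,0,0,0,0,-4.5,2.6],[0,0,0,0,0,-4.5,4],[0,0,-0.15,0,0,-3,4],[0,0,-0.15,0,0,0,4],[0,0,-0.15,0,0,0,4]]'
python3 -m creep '[[0,0,-0.15,0,0,0,4],[0,0,-0.15,0,0,0,4],[0,0,-0.15,0,0,0,4],[0,0,-0.15,0,0,0,4],[0,0,-0.15,0,0,0,4],[0,0,-0.15,0,0,0,4],[0,0,-0.132,0,0,0,4],[0,0,0,-4.6,-0.07,0,4],[0,0,0,-4.6,-0.07,0,4],[0,0,0,-4.6,-0.07,0,4],[0,0,0,-4.6,-0.07,0,4],[0,0,0,-4.6,-0.07,0,4]]'
python3 -m creep '[[0,0,0,-4.6,-0.07,0,4],[0,0,0,-4.6,-0.07,0,4],[0,0,0,-4.6,-0.07,0,4],[0,0,0,0,0,0,4],[0,0,0,0,0,0,4],[0,0,0,0,0,0,4]]'
python3 - <<'E'
from h import *
s=read_state(); print(s["orientation"],s["eef_pos"],s["time_s"])
im,d,p=shot("wrist",'w7.png'); X=cloud(d,p);x,y,h=np.moveaxis(X,-1,0); np.savez('w7.npz',im=im,X=X)
for t in ("scoop",):
  for r in vision.landmark_of("wrist",t)[:2]: print(t,round(r["confidence"],2),w(r["xyz"],p).round(4))
  for r in vision.trace("wrist",t)[:1]:
    m=r["pixels"]&(h<.05)&(h>.003)&(abs(x-.43)<.06)&(abs(y+.2)<.12); qq=X[m]; print(m.sum(),qq[:,1].min(),qq[:,1].max())
    for lo in np.arange(-.34,-.1,.015):
      k=(qq[:,1]>=lo)&(qq[:,1]<lo+.015)
      if k.sum()>8: print('  ',np.median(qq[k],0).round(4),qq[k][:,0].min().round(4),qq[k][:,0].max().round(4))
E
```

```text
time_s: 22.9
eef_pos: [0.47, 0.3046, 0.1909]
orientation: [-0.001, 0.971, 0.238, 0.002]
force: [-0.7, 0.2, -0.2]
grip_width: 0.0396
grip_force: 0.0
time_s: 24.1
eef_pos: [0.4506, 0.0733, 0.1891]
orientation: [0.0, 0.729, 0.684, 0.0]
force: [1.0, 0.0, -0.2]
grip_width: 0.0403
grip_force: 0.0
time_s: 24.7
eef_pos: [0.4401, -0.0621, 0.1886]
orientation: [0.0, 0.729, 0.684, 0.0]
force: [0.1, -0.6, -0.1]
grip_width: 0.0401
grip_force: 0.0
[9.22284257e-05 7.29461691e-01 6.84021634e-01 1.93646325e-04] [ 0.44007182 -0.06208933  0.18858067] 24.7
scoop 0.84 [ 0.428  -0.2043  0.0039]
1783 -0.2838737942632119 -0.1280870741733171
   [ 0.4257 -0.272   0.0084] 0.4067 0.4437
   [ 0.4253 -0.2575  0.0083] 0.4077 0.4441
   [ 0.427  -0.2424  0.0084] 0.4092 0.4449
   [ 0.4368 -0.2212  0.02  ] 0.4099 0.4462
   [ 0.4235 -0.2181  0.018 ] 0.4103 0.436
   [ 0.4295 -0.1976  0.0182] 0.4226 0.4362
   [ 0.4305 -0.1819  0.0182] 0.4236 0.4371
   [ 0.4316 -0.1675  0.0179] 0.4247 0.4391
   [ 0.4331 -0.1526  0.018 ] 0.4258 0.4402
   [ 0.4343 -0.1376  0.018 ] 0.4269 0.4411
   [ 0.434  -0.1288  0.0144] 0.4279 0.44
```

View pics/w7.png

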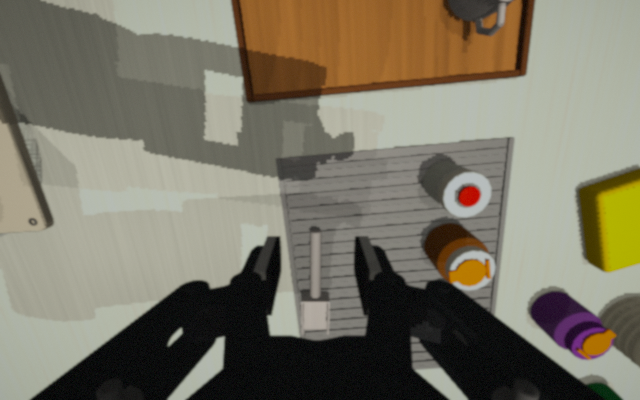

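The scoop is between the fingers at (315,280), mouth down (-y), and its origin is about (0.429,-0.204).

```bash
python3 -m creep '[[0,0,0,-4.8,-0.06,0,4],[0,0,0,-4.8,-0.06,0,4],[0,0,0,-4.6,-0.06,0,4],[0,0,0,0,0,4.5,4],[0,0,0,0,0,4.5,4],[0,0,0,0,0,4,4],[0,0,0,0,0,3,4],[0,0,0,0,0,1.5,4],[0,0,0,0,0,0.5,4],[0,0,0,0,0,0,4],[0,0,0,0,0,0,4],[0,0,0,0,0,0,4]]'
```

```text
time_s: 26.05
eef_pos: [0.43, -0.2044, 0.0092]
orientation: [0.001, 0.729, 0.684, 0.0]
force: [0.1, -0.1, -0.3]
grip_width: 0.04
grip_force: 0.0
```

```bash
python3 -m creep '[[0,0,0,0,0,0,0.8],[0,0,0,0,0,0,0.8],[0,0,0,0,0,0,0.8],[0,0,0,0,0,0,0.8],[0,0,0,0,0,0,0.8],[0,0,0,0,0,-2,0.8],[0,0,0,0,0,-4,0.8],[0,0,0,0,0,-4.5,0.8],[0,0,0,0,0,-4.5,0.8],[0,0,0,4.15,0.39,0,0.8],[0,0,0,4.15,0.39,0,0.8],[0,0,0,4.15,0.39,0,0.8]]' 40
python3 -m creep '[[0,0,0,4.15,0.39,0,0.8],[0,0,0,4.15,0.39,0,0.8],[0,0,0,4.15,0.39,0,0.8],[0,0,0,4.15,0.39,0,0.8],[0,0,-0.15,0,0,0,0.8],[0,0,-0.15,0,0,0,0.8],[0,0,-0.15,0,0,0,0.8],[0,0,-0.15,0,0,0,0.8],[0,0,-0.15,0,0,0,0.8],[0,0,-0.15,0,0,0,0.8],[0,0,-0.15,0,0,0,0.8],[0,0,-0.15,0,0,0,0.8]]'
python3 -m creep '[[0,0,-0.15,0,0,0,0.8],[0,0,-0.15,0,0,0,0.8],[0,0,-0.15,0,0,0,0.8],[0,0,-0.01,0,0,0,0.8],[0,0,0,0,0,0,0.8],[0,0,0,0,0,0,0.8],[0,0,0,0,0,0,0.8]]'
python3 - <<'E'
from h import *
s=read_state(); print(s["orientation"],s["eef_pos"],s["time_s"])
im,d,p=shot("wrist",'w8.png'); X=cloud(d,p);x,y,h=np.moveaxis(X,-1,0); np.savez('w8.npz',im=im,X=X)
for t in ("scoop","fork","ramekin","dish","jug"):
  for r in vision.landmark_of("wrist",t)[:1]: print(t,round(r["confidence"],2),w(r["xyz"],p).round(4))
E
```

```text
time_s: 27.25
eef_pos: [0.4489, -0.0798, 0.159]
orientation: [0.001, 0.73, 0.683, 0.001]
force: [0.0, -0.0, -1.0]
grip_width: 0.0123
grip_force: 39.6
time_s: 28.45
eef_pos: [0.4749, 0.0838, 0.1583]
orientation: [-0.0, 0.213, 0.977, -0.0]
force: [0.9, 0.8, -1.0]
grip_width: 0.0122
grip_force: 39.7
time_s: 29.15
eef_pos: [0.4751, 0.0839, 0.1582]
orientation: [0.0, -0.011, 1.0, 0.0]
force: [0.2, -0.4, -1.2]
grip_width: 0.0121
grip_force: 39.6
[ 1.75586767e-05 -1.13743436e-02  9.99935310e-01  7.89222866e-06] [0.47510263 0.08387337 0.1581823 ] 29.15
scoop 0.65 [0.4715 0.0845 0.1511]
fork 0.55 [0.4661 0.3082 0.0075]
ramekin 0.96 [0.4745 0.1972 0.0116]
```

View pics/w8.png

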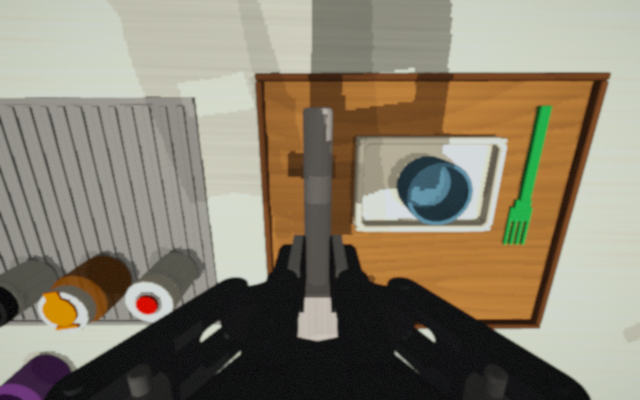

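The scoop's mouth points away from the robot (317,320). The fork lies by the dish at (530,175) and the ramekin is at (435,190).

```bash
python3 -m creep '[[0,0,0,0,0,4.5,0.8],[0,0,0,0,0,4.5,0.8],[0,0,0,0,0,3,0.8],[0,0,0,0,0,1.5,0.8],[0,0,0,0,0,1,0.8],[0,0,0,0,0,0.2,0.8],[0,0,0,0,0,0,0.8],[0,0,0,0,0,0,0.8],[0,0,0,0,0,0,0.8]]'
python3 -m creep '[[0,0,0,0,0,0.1,0.8],[0,0,0,0,0,0.05,0.8],[0,0,0,0,0,0,0.8],[0,0,0,0,0,0,0.8]]'
```

```text
time_s: 30.35
eef_pos: [0.4758, 0.084, 0.0121]
orientation: [0.001, -0.012, 1.0, 0.0]
force: [0.0, 0.7, -1.0]
grip_width: 0.012
grip_force: 39.6
time_s: 30.75
eef_pos: [0.4752, 0.0839, 0.0097]
orientation: [0.0, -0.012, 1.0, 0.0]
force: [-0.6, 0.7, -1.0]
grip_width: 0.012
grip_force: 39.6
```

```bash
python3 -m creep '[[0,0,0,0,0,0.06,0.8],[0,0,0,0,0,0,0.8],[0,0,0,0,0,0,3],[0,0,0,0,0,0,3],[0,0,0,0,0,0,3],[0,0,0,0,0,0,3],[0,0,0,0,0,-2,3],[0,0,0,0,0,-4.5,3],[0,0,0,0,0,-4.5,3],[0,0,0,0,0,-4.5,6],[0,0,0.15,0,0,-3,8.5],[0,0,0.15,0,0,0,8.5]]'
python3 -m creep '[[0,0,0.15,0,0,0,8.5],[0,0,0.15,0,0,0,8.5],[0,0,0.15,0,0,0,8.5],[0,0,0.15,0,0,0,8.5],[0,0,0.15,0,0,0,8.5],[0,0,0.15,0,0,0,8.5],[0,0,0.15,0,0,0,8.5],[0,0,0.15,0,0,0,8.5],[0,0,0.095,0,0,0,8.5],[0,0,0,-4.05,2,0,8.5],[0,0,0,-4.05,2,0,8.5],[0,0,0,-4.05,2,0,8.5]]'
python3 -m creep '[[0,0,0,-4.05,2,0,8.5],[0,0,0,-4.05,2,0,8.5],[0,0,0,0,0,0,8.5],[0,0,0,0,0,0,8.5],[0,0,0,0,0,0,8.5]]'
python3 - <<'E'
from h import *
s=read_state(); print(s["orientation"],s["eef_pos"],s["time_s"])
im,d,p=shot("wrist",'w9.png'); X=cloud(d,p);x,y,h=np.moveaxis(X,-1,0); np.savez('w9.npz',im=im,X=X)
for n,c,a,b in (('jar',(.596,-.159),.062,.082),('can',(.587,-.0775),.058,.063),('jug',(.602,.113),.057,.08)):
    m=big((np.hypot(x-c[0],y-c[1])<.04)&(h>a)&(h<b),1); qq=X[m][:,:2]
    print(n,m.sum(),np.median(h[m]).round(4),rect(qq),np.round(cv2.minEnclosingCircle((qq*1000).astype(np.float32))[0],1))
    for r in vision.landmark_of("wrist",dict(can='canister').get(n,n))[:2]: print(round(r["confidence"],2),w(r["xyz"],p).round(4))
E
```

```text
time_s: 31.95
eef_pos: [0.4778, 0.0843, 0.1986]
orientation: [0.004, 0.14, 0.99, 0.001]
force: [0.6, -1.1, -0.1]
grip_width: 0.0724
grip_force: 0.0
time_s: 33.15
eef_pos: [0.5356, -0.0387, 0.1941]
orientation: [0.0, 0.707, 0.708, 0.0]
force: [0.6, 1.0, -0.5]
grip_width: 0.0851
grip_force: 0.0
time_s: 33.65
eef_pos: [0.5743, -0.1178, 0.1936]
orientation: [-0.001, 0.707, 0.707, -0.0]
force: [-0.2, -0.3, -0.5]
grip_width: 0.085
grip_force: 0.0
[-6.76384623e-04  7.06873392e-01  7.07339708e-01 -2.94723349e-04] [ 0.57431587 -0.11781138  0.19364574] 33.65
jar 1684 0.0711 (array([ 596.4, -158.9]), array([46.7, 46.7]), 62.58) [ 595.9 -159.3]
0.83 [ 7.476e-01 -2.718e-01  1.000e-04]
0.61 [ 0.5952 -0.1584  0.008 ]
can 1 0.0625 (array([583. , -54.3]), array([0., 0.]), 0.0) [583.  -54.3]
0.6 [ 0.5905 -0.0785  0.0063]Traceback (most recent call last):
  File "<stdin>", line 5, in <module>
  File "h.py", line 22, in big
    n,l,s,c=cv2.connectedComponentsWithStats(m.astype(np.uint8)); return l==1+np.argmax(s[1:,4])
                                                                              ~~~~~~~~~^^^^^^^^^
    return _wrapfunc(a, 'argmax', axis=axis, out=out, **kwds)
    return bound(*args, **kwds)
ValueError: attempt to get argmax of an empty sequence
```

View pics/w9.png

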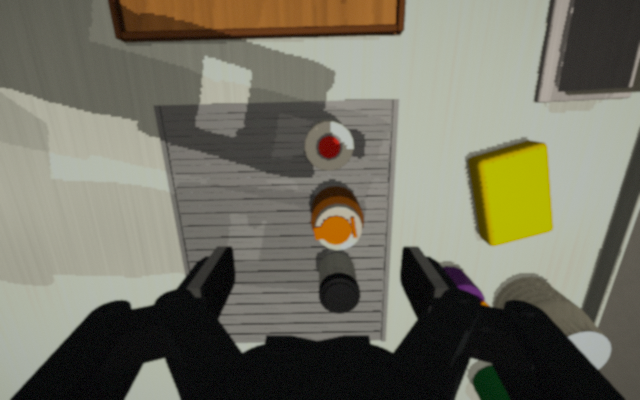

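The jar (337,225) is between canister and black tin, with clear room in front and behind. I'll take it by the glass.

```bash
python3 -m creep '[[0,0,0,-4.1,2.15,0,8.5],[0,0,0,0,0,4.5,8.5],[0,0,0,0,0,4.5,8.5],[0,0,0,0,0,4,8.5],[0,0,0,0,0,3,8.5],[0,0,0,0,0,1.5,8.5],[0,0,0,0,0,0.7,8.5],[0,0,0,0,0,0,8.5],[0,0,0,0,0,0,8.5],[0,0,0,0,0,0,8.5]]'
python3 -m creep '[[0,0,0,0,0,0,5],[0,0,0,0,0,0,5],[0,0,0,0,0,0,5],[0,0,0,0,0,0,5],[0,0,0,0,0,0,5],[0,0,0,0,0,0,5]]' 40
```

```text
time_s: 34.8
eef_pos: [0.5979, -0.1598, 0.0137]
orientation: [0.001, 0.707, 0.707, 0.001]
force: [0.1, 1.1, 0.1]
grip_width: 0.085
grip_force: 0.0
time_s: 35.4
eef_pos: [0.597, -0.1597, 0.013]
orientation: [0.0, 0.707, 0.707, 0.0]
force: [-1.4, 0.4, 5.6]
grip_width: 0.0566
grip_force: 43.0
```

```bash
python3 -m creep '[[0,0,0,0,0,-2,5],[0,0,0,0,0,-4.5,5],[0,0,0,0,0,-4.5,5],[0,0,0,0,0,-4.5,5],[0,0,0,4.73,0,0,5],[0,0,0,4.73,0,0,5],[0,0,0,4.73,0,0,5],[0,0,0,4.73,0,0,5],[0,0,0,4.73,0,0,5],[0,0,0,4.73,0,0,5],[0,0,0,4.73,0,0,5],[0,0,0,4.73,0,0,5]]'
python3 -m creep '[[0,0,0,4.73,0,0,5],[0,0,0,0,0,0,5],[0,0,0,0,0,0,5],[0,0,0,0,0,0,5]]'
python3 - <<'E'
from h import *
s=read_state(); print(s["orientation"],s["eef_pos"],s["time_s"])
im,d,p=shot("wrist",'w10.png'); X=cloud(d,p);x,y,h=np.moveaxis(X,-1,0); np.savez('w10.npz',im=im,X=X)
im,d,p=shot("top",'t2.png'); X=cloud(d,p);x,y,h=np.moveaxis(X,-1,0); np.savez('t2.npz',im=im,X=X,d=d)
E
```

```text
time_s: 36.6
eef_pos: [0.5959, 0.2206, 0.1669]
orientation: [-0.0, 0.707, 0.707, -0.0]
force: [2.0, -1.3, -1.8]
grip_width: 0.0566
grip_force: 44.0
time_s: 37.0
eef_pos: [0.5961, 0.2651, 0.1667]
orientation: [-0.0, 0.707, 0.707, -0.001]
force: [-0.5, 0.4, -2.2]
grip_width: 0.0562
grip_force: 43.9
[-8.22047403e-05  7.07079786e-01  7.07133500e-01 -6.18726020e-04] [0.59611521 0.26513307 0.16666185] 37.0
```

View pics/w10.png

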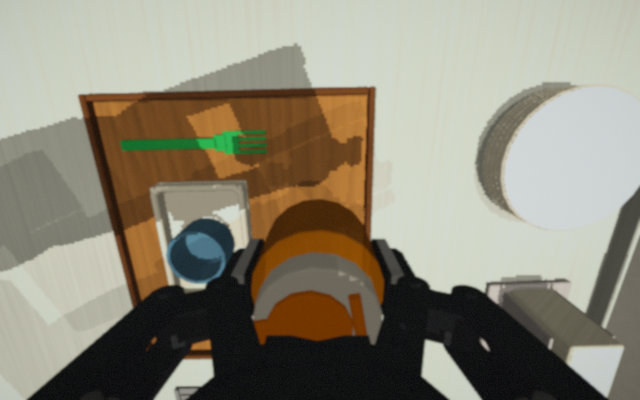

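Run:
```python
from h import *
q,R,t=P("wrist"); C=-R.T@t
def pl(u,v,zz):
    r=np.c_[(u-q["cx"])/q["fx"],(v-q["cy"])/q["fy"],np.ones(len(u))]@R
    return (C+r*((zz-C[2])/r[:,2])[:,None])[:,:2]
z=np.load('w10.npz'); sat=cv2.cvtColor(z['im'],cv2.COLOR_RGB2HSV)[...,1]
T=np.array([(u,165+np.nonzero(sat[165:215,u]<110)[0][0]-.5) for u in range(165,240,4)]); a=pl(T[:,0],T[:,1],.028); print('left end',np.median(a,0),np.polyfit(a[:,0],a[:,1],1))
B=np.array([(200+np.nonzero(sat[v,200:270]<110)[0][-1]+.5,v) for v in range(190,230,3)]); a=pl(B[:,0],B[:,1],.028); print('back',np.median(a,0))
F=np.array([(130+np.nonzero(sat[v,130:200]<110)[0][0]-.5,v) for v in range(190,230,3)]); a=pl(F[:,0],F[:,1],.028); print('front',np.median(a,0))
for f in ('w6','w1','w7','t2'):
    X=np.load(f+'.npz')['X'];x,y,h=np.moveaxis(X,-1,0)
    m=(np.hypot(x-.602,y-.113)<.034)&(h>.059)&(h<.08)
    if m.sum()>5:
        k=X[m][:,:2]; print('jug',f,m.sum(),np.median(h[m]).round(4),rect(k),circ(k),k.min(0),k.max(0))
# fork from w10
X=z['X'];x,y,h=np.moveaxis(X,-1,0); hs=cv2.cvtColor(z['im'],cv2.COLOR_RGB2HSV)
m=big((hs[...,0]>45)&(hs[...,0]<80)&(hs[...,1]>120)&(h<.05),1); print('fork',rect(X[m][:,:2]))
```

```text
left end [0.47978068 0.26946035] [0.02596563 0.25710664]
back [0.52619115 0.23825373]
front [0.42500318 0.23830546]
jug w6 2152 0.066 (array([600.1, 115.2]), array([48.5, 63.4]), 1.3) (array([0.6024, 0.1137]), 0.0258) [0.57593264 0.08367019] [0.62453042 0.14693612]
jug w1 380 0.0662 (array([600.8, 113.5]), array([52.3, 59.3]), 35.95) (array([0.6021, 0.1135]), 0.0258) [0.57631885 0.079533  ] [0.62845202 0.14688455]
jug w7 110 0.0609 (array([598.1,  83.3]), array([ 6.5, 16.9]), 79.89) (array([0.5985, 0.0834]), 0.0049) [0.59036793 0.07906465] [0.60695097 0.08799621]
jug t2 149 0.0669 (array([598.8, 112.6]), array([52.2, 56.9]), 37.48) (array([0.5997, 0.1127]), 0.0258) [0.57379818 0.08083396] [0.62728193 0.14682654]
fork (array([468.6, 304.7]), array([148.9,  23.2]), 1.56)
```

Jar is held upright at (318,300), and the fork lies straight at (195,143). I'll correct by 2.5 mm / 1.5 mm and lower gently.

```bash
python3 -m creep '[[0,0,0,0.15,0.25,2,5],[0,0,0,0,0,4,5],[0,0,0,0,0,4,5],[0,0,0,0,0,2.5,5],[0,0,0,0,0,1.5,5],[0,0,0,0,0,0.7,5],[0,0,0,0,0,0.2,5],[0,0,0,0,0,0.1,5],[0,0,0,0,0,0,5],[0,0,0,0,0,0,5],[0,0,0,0,0,0,5]]'
python3 -m creep '[[0,0,0,0,0,0.1,5],[0,0,0,0,0,0.05,5],[0,0,0,0,0,0.05,5],[0,0,0,0,0,0,5],[0,0,0,0,0,0,5]]'
```

```text
time_s: 38.2
eef_pos: [0.5995, 0.2679, 0.0179]
orientation: [0.0, 0.707, 0.707, 0.001]
force: [-0.2, 0.1, -1.9]
grip_width: 0.0567
grip_force: 43.9
time_s: 38.7
eef_pos: [0.599, 0.2676, 0.0149]
orientation: [-0.0, 0.707, 0.707, -0.0]
force: [0.2, 0.7, -2.1]
grip_width: 0.0567
grip_force: 43.9
```

```bash
python3 -m creep '[[0,0,0,-0.1,0,0.05,5],[0,0,0,0,0,0.05,5],[0,0,0,0,0,0.05,5],[0,0,0,0,0,0,5],[0,0,0,0,0,0,5]]'
python3 -m creep '[[0,0,0,0,0,0.05,5],[0,0,0,0,0,0.05,5],[0,0,0,0,0,0,5],[0,0,0,0,0,0,5]]'
```

```text
time_s: 39.2
eef_pos: [0.599, 0.2666, 0.0135]
orientation: [-0.0, 0.707, 0.707, -0.0]
force: [-0.2, -0.9, -1.1]
grip_width: 0.0564
grip_force: 43.9
time_s: 39.6
eef_pos: [0.5991, 0.2667, 0.013]
orientation: [0.0, 0.707, 0.707, 0.0]
force: [-3.5, -1.1, 5.7]
grip_width: 0.0569
grip_force: 44.6
```

```bash
python3 -m creep '[[0,0,0,0,0,0,7.6],[0,0,0,0,0,0,7.6],[0,0,0,0,0,0,7.6],[0,0,0,0,0,0,7.6],[0,0,0,0,0,-2,7.6],[0,0,0,0,0,-4,7.6],[0,0,0,0,0,-4.5,7.6],[0,0,0,0,0,-4.5,8],[0,0,0,-4.5,-0.2,-1,8],[0,0,0,-4.9,-0.2,0,8],[0,0,0,-4.9,-0.2,0,8],[0,0,0,-4.9,-0.2,0,8]]'
python3 -m creep '[[0,0,0,-4.9,-0.2,0,8],[0,0,0,-4.9,-0.2,0,8],[0,0,0,0,0,0,8],[0,0,0,0,0,0,8],[0,0,0,0,0,0,8]]'
python3 - <<'E'
from h import *
s=read_state(); print(s["orientation"],s["eef_pos"],s["time_s"])
im,d,p=shot("wrist",'w11.png'); X=cloud(d,p);x,y,h=np.moveaxis(X,-1,0); np.savez('w11.npz',im=im,X=X)
for n,c,a,b in (('jar',(.598,.267),.062,.085),('can',(.587,-.0775),.058,.08),('jug',(.602,.1137),.057,.08)):
    m=(np.hypot(x-c[0],y-c[1])<.04)&(h>a)&(h<b)
    if m.sum()<20: continue
    qq=X[big(m,1)][:,:2]
    print(n,m.sum(),rect(qq),np.round(cv2.minEnclosingCircle((qq*1000).astype(np.float32))[0],1),circ(qq))
E
```

```text
time_s: 40.8
eef_pos: [0.5909, 0.0731, 0.1729]
orientation: [0.0, 0.707, 0.707, 0.0]
force: [1.3, 0.0, -0.3]
grip_width: 0.0799
grip_force: 0.0
time_s: 41.3
eef_pos: [0.5872, -0.0226, 0.1725]
orientation: [-0.0, 0.707, 0.707, 0.0]
force: [-0.7, -0.0, 0.3]
grip_width: 0.0799
grip_force: 0.0
[-1.09392623e-04  7.06844586e-01  7.07368864e-01  9.33203113e-05] [ 0.58719791 -0.02264122  0.17249479] 41.3
can 1712 (array([586.3, -76.6]), array([45.8, 45.7]), 2.88) [586.1 -77. ] (array([ 0.5861, -0.076 ]), 0.0166)
jug 1256 (array([601.7, 109.9]), array([55.3, 52.7]), 48.93) [602.6 104.7] (array([0.6024, 0.1084]), 0.0247)
```

View pics/w11.png

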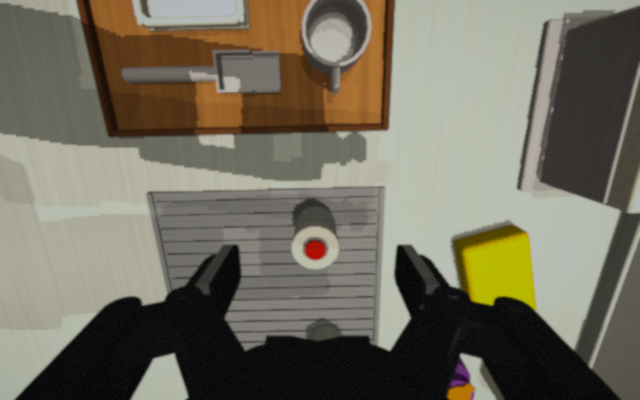

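The canister at (316,250) is centred between the fingers, and the scoop lies straight on the tray at (200,74). I'll take the canister.

```bash
python3 -m creep '[[0,0,0,-2.7,-0.1,0,8],[0,0,0,-2.7,0,0,8],[0,0,0,0,0,4.5,8],[0,0,0,0,0,4.5,8],[0,0,0,0,0,3.5,8],[0,0,0,0,0,2,8],[0,0,0,0,0,1.2,8],[0,0,0,0,0,0,8],[0,0,0,0,0,0,8],[0,0,0,0,0,0,8]]'
python3 -m creep '[[0,0,0,0,0,0,4],[0,0,0,0,0,0,4],[0,0,0,0,0,0,4],[0,0,0,0,0,0,4],[0,0,0,0,0,0,4],[0,0,0,0,0,0,4],[0,0,0,0,0,0,4]]' 40
```

```text
time_s: 42.35
eef_pos: [0.5874, -0.0772, 0.017]
orientation: [0.001, 0.707, 0.707, 0.001]
force: [0.1, -0.4, -0.5]
grip_width: 0.0801
grip_force: 0.0
time_s: 43.05
eef_pos: [0.5864, -0.0775, 0.0165]
orientation: [0.0, 0.707, 0.707, 0.0]
force: [-1.8, 0.1, 6.2]
grip_width: 0.0454
grip_force: 39.9
```

```bash
python3 -m creep '[[0,0,0,0,0,-2,4],[0,0,0,0,0,-4.5,4],[0,0,0,0,0,-4.5,4],[0,0,0,0,0,-4.5,4],[0,0,0,4.45,0.23,0,4],[0,0,0,4.45,0.23,0,4],[0,0,0,4.45,0.23,0,4],[0,0,0,4.45,0.23,0,4],[0,0,0,4.45,0.23,0,4],[0,0,0,4.45,0.23,0,4],[0,0,0,0,0,0,4],[0,0,0,0,0,0,4]]'
python3 - <<'E'
from h import *
s=read_state(); print(s["eef_pos"],s["time_s"],s["grip_width"])
for cam in ("wrist","top"):
  im,d,p=shot(cam,cam[0]+'12.png'); X=cloud(d,p);x,y,h=np.moveaxis(X,-1,0); np.savez(cam[0]+'12.npz',im=im,X=X)
  for n,c,a,b in (('jar',(.598,.267),.062,.09),('jug',(.602,.1137),.057,.08)):
    for r in vision.landmark_of(cam,n)[:2]: print(cam,n,round(r["confidence"],2),w(r["xyz"],p).round(4))
    m=(np.hypot(x-c[0],y-c[1])<.04)&(h>a)&(h<b)
    if m.sum()<20: continue
    qq=X[big(m,1)][:,:2]
    print(n,m.sum(),rect(qq),np.round(cv2.minEnclosingCircle((qq*1000).astype(np.float32))[0],1),circ(qq))
E
```

```text
time_s: 44.25
eef_pos: [0.5994, 0.1904, 0.1704]
orientation: [0.0, 0.706, 0.708, -0.0]
force: [0.3, 0.5, -1.4]
grip_width: 0.0458
grip_force: 41.5
[0.59937802 0.19038912 0.17035358] 44.25 0.04580721985342876
wrist jar 0.62 [0.6008 0.2678 0.0064]
jar 2835 (array([600. , 266.9]), array([47.2, 47. ]), 47.04) [599.2 266.7] (array([0.5998, 0.267 ]), 0.0168)
wrist jug 0.45 [ 0.5126  0.1944 -0.0026]
top jar 0.64 [ 7.514e-01 -2.677e-01 -7.000e-04]
top jug 0.77 [0.6054 0.1147 0.0057]
jug 167 (array([599.8, 113. ]), array([55.1, 56.1]), 46.11) [600.  111.6] (array([0.5991, 0.1119]), 0.0262)
```

View pics/w12.png

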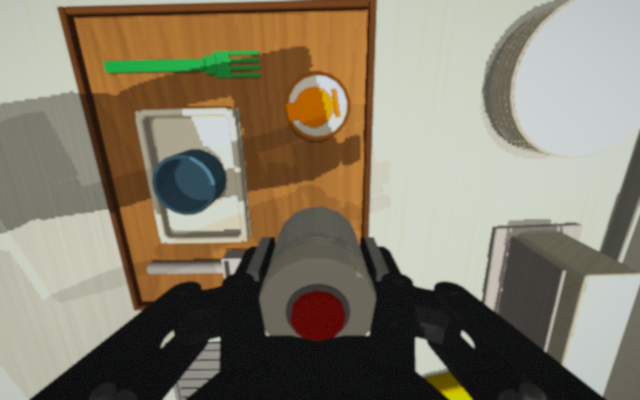

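All set on the tray as planned, with the jar standing at (317,105). I'll lower the canister at the midpoint (0.6008,0.190).

```bash
python3 -m creep '[[0,0,0,-0.06,0.1,2,4],[0,0,0,0,0,4,4],[0,0,0,0,0,4,4],[0,0,0,0,0,2.5,4],[0,0,0,0,0,1.5,4],[0,0,0,0,0,0.7,4],[0,0,0,0,0,0.3,4],[0,0,0,0,0,0.1,4],[0,0,0,0,0,0,4],[0,0,0,0,0,0,4],[0,0,0,0,0,0,4]]'
python3 -m creep '[[0,0,0,0,0,0.1,4],[0,0,0,0,0,0.05,4],[0,0,0,0,0,0.05,4],[0,0,0,0,0,0,4],[0,0,0,0,0,0,4]]'
```

```text
time_s: 45.65
eef_pos: [0.6013, 0.1892, 0.0204]
orientation: [0.0, 0.707, 0.707, 0.001]
force: [-0.2, -0.8, -1.2]
grip_width: 0.0457
grip_force: 41.5
time_s: 46.15
eef_pos: [0.6008, 0.189, 0.0175]
orientation: [-0.0, 0.707, 0.707, -0.0]
force: [0.8, -0.5, -2.7]
grip_width: 0.0455
grip_force: 41.5
```

```bash
python3 -m creep '[[0,0,0,0.05,0,0.05,4],[0,0,0,0,0,0.05,4],[0,0,0,0,0,0.05,4],[0,0,0,0,0,0,4],[0,0,0,0,0,0,4]]'
```

```text
time_s: 46.65
eef_pos: [0.6009, 0.1896, 0.0165]
orientation: [0.0, 0.707, 0.707, 0.0]
force: [-2.6, 0.2, 4.4]
grip_width: 0.0457
grip_force: 41.8
```

```bash
python3 -m creep '[[0,0,0,0,0,0,7.2],[0,0,0,0,0,0,7.2],[0,0,0,0,0,0,7.2],[0,0,0,0,0,0,7.2],[0,0,0,0,0,-2,7.2],[0,0,0,0,0,-4.5,7.2],[0,0,0,0,0,-4.5,7.2],[0,0,0,0,0,-4.5,7.2],[0,0,0,0,0,-4.5,7.2],[0,0,0,0,-4,0,7.2],[0,0,0,0,-4,0,7.2],[0,0,0,0,-4,0,7.2]]'
python3 -m creep '[[0,0,0,-2.5,0,-4,7.2],[0,0,0,-2.5,0,-4,7.2],[0,0,0,-2.5,0,-4,7.2],[0,0,0,0,0,0,7.2],[0,0,0,0,0,0,7.2]]'
python3 - <<'E'
from h import *
s=read_state(); print(s["eef_pos"],s["time_s"])
im,d,p=shot("wrist",'w13.png'); X=cloud(d,p);x,y,h=np.moveaxis(X,-1,0)
D=np.array([.473,.194]);a=np.radians(1.4);Rd=np.array([[np.cos(a),np.sin(a)],[-np.sin(a),np.cos(a)]])
for n,c,lo,hi in (('jar',(.5995,.267),.062,.09),('jug',(.602,.1137),.057,.08),('can',(.601,.19),.058,.08),('ram',(.473,.195),.046,.06)):
    m=(np.hypot(x-c[0],y-c[1])<.036)&(h>lo)&(h<hi)
    if m.sum()<20: print(n,'-');continue
    qq=X[big(m,1)][:,:2]; r=rect(qq); print(n,r,circ(qq),'dish frame',(Rd@(r[0]/1000-D)).round(4))
for t in ("fork","scoop","dish"):
  for r in vision.trace("wrist",t)[:1]:
    m=big(r["pixels"]&(h<.05)&(h>.003),1); r2=rect(X[m][:,:2]); print(t,r2,(Rd@(r2[0]/1000-D)).round(4))
shot("scene","s13.png")
E
```

```text
time_s: 47.85
eef_pos: [0.4796, 0.1893, 0.2163]
orientation: [0.0, 0.707, 0.707, 0.0]
force: [-0.7, -0.0, 0.1]
grip_width: 0.0719
grip_force: 0.0
time_s: 48.35
eef_pos: [0.4812, 0.1142, 0.3369]
orientation: [0.001, 0.707, 0.707, 0.001]
force: [-0.9, 0.3, -1.4]
grip_width: 0.0717
grip_force: 0.0
[0.48119981 0.11419998 0.33685165] 48.35
jar (array([599.8, 267.1]), array([47.9, 47.1]), 46.59) (array([0.599 , 0.2664]), 0.0171) dish frame [0.1285 0.07  ]
jug (array([602.9, 113.6]), array([57. , 55.4]), 49.65) (array([0.6016, 0.1131]), 0.0259) dish frame [ 0.1279 -0.0835]
can (array([601.1, 189.5]), array([45.2, 45.1]), 88.66) (array([0.6009, 0.1898]), 0.0165) dish frame [ 0.128  -0.0076]
ram (array([474.6, 195.3]), array([58.2, 58.4]), 88.83) (array([0.4743, 0.1951]), 0.0277) dish frame [0.0016 0.0013]
fork (array([468.3, 306. ]), array([ 23.9, 148.1]), 89.85) [-0.002   0.1121]
scoop (array([476.1,  82.6]), array([149.1,  39.7]), 1.32) [ 0.0004 -0.1114]
dish (array([473.3, 195.1]), array([102. , 148.4]), 0.8) [0.0003 0.0011]
```

View pics/w13.png

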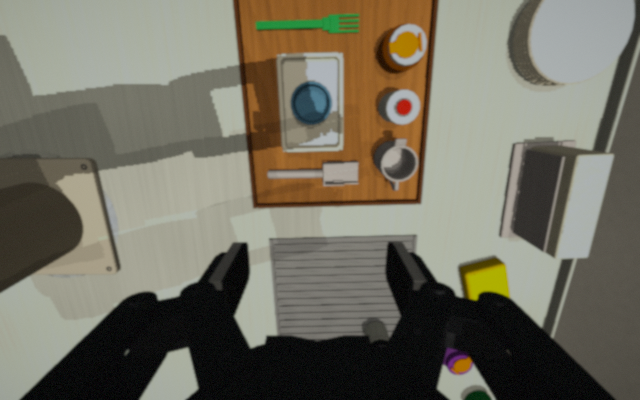

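View pics/s13.png

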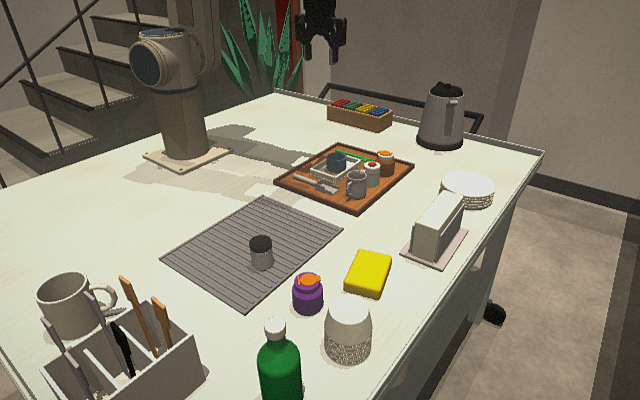

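Everything stands as asked: ramekin in the dish (310,102), fork and scoop alongside, and jar, canister and jug in one row. All measured positions are within about 2 mm, the tin is untouched and the arm is clear, so I'm handing in.

```bash
python3 -c "
from bench import job; print(job.close_job())"
```

```text
the job is handed in; nothing more can be done
None
```

The tray is laid as asked and the job is handed in at about 48 s: in the last picture every piece was within about 2 mm of its place, the black-lidded tin and purple jar were untouched, and the gripper was open and clear.

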